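Lock the blue sieve section onto the glaze receiver

TASK

Take the blue sieve section off the sloped rack and mount it on the grey receiver pot: lower it upright with its lugs through the gaps at the yellow marks until it is fully down, then turn it clockwise (seen from above) about a quarter turn to the stop, so that its handle points at the red marks. Let go of it and leave the white section and everything else on the bench where it is.

Things in the scene. Friction and masses are not known exactly. Their poses are not given: they have to be found in the camera images.
- blue_center (a point): Blue plastic sieve section, 110 mm across, 118 mm tall with handle, about 0.3 kg; open ring (outer radius 55 mm, 22 to 73 mm above the underside) on a narrower spigot. Starts standing on the rack's slope, leaning with it. Point on its axis, 59 mm above the underside; z along the axis away from the spigot, x along the handle. The same after a half turn about z.
- blue_handle (a point): Middle of the blue section's handle, a straight bar across its top along x: 108 mm long, 14 mm wide, 18 mm tall (100 to 118 mm above the underside), 27 mm clear of the ring below; it stands on two posts (8 x 14 mm) 50 mm from the axis. Point 109 mm above the underside, on the axis; axes as blue_center.
- blue_foot (a point): Centre of the underside of the blue section's round spigot (radius 43 mm, 23 mm tall, lower edge chamfered 3 mm); axes as blue_center.
- blue_lug (a point): Outer face of one of the blue section's two yellow bayonet lugs, which stick out of the spigot on opposite sides, along +x and -x, right under the ends of the handle: 29 mm wide, reaching 52 mm from the axis, 1.5 to 11 mm above the underside. A yellow stripe runs up the ring above each. Axes as blue_center.
- receiver_seat (a point): Centre of the flat floor, 70 mm above the table, inside the fixed grey receiver pot; the spigot stands on it when home. z up. Collar: bore radius 57.5 mm, outer 63.5 mm, rim 20.5 mm above the floor. Two metal tabs reach inwards to 46.5 mm from the axis, 14.5 to 20.5 mm above the floor. Locked, the handle and lugs lie along this point's x.
- receiver_entry (a point): One of the two opposite yellow rim marks, at the middle of the 64 degree gaps between the tabs (60.5 mm from the axis, on the rim; 80 degrees counterclockwise, seen from above, from the seat's +x; the other at 260). The lugs go down here, handle over both marks, to the floor, then turn 80 degrees clockwise. A stop blocks the other direction after 14 degrees.
- receiver_lock (a point): One of the two opposite red rim marks (60.5 mm from the axis, along the seat's +x; the other along -x): where the handle points when the section is locked, lugs under the tabs with about 3.5 mm of play. The lugs meet a stop about 2 degrees further clockwise.
- rack: Wooden draining rack fixed on the table, 290 mm wide (its y). Its board slopes at 26 degrees, rising towards the rack's +x; its top surface passes 55 mm above the table over the rack's origin. A 35 mm lip along the low edge holds the sections. The two sections stand side by side in random order at about y = +70 and -70 mm, handles along y. Origin on the table under its middle.
- white_center (a point): White sieve section, same shape as the blue one, in the rack's other place; stays there. Point on its axis, 59 mm above its underside; axes as blue_center.
- mug: White mug, 72 mm across, 85 mm tall, loose; origin at the centre of its underside.
- bowl: Terracotta bowl, 130 mm across, 55 mm tall, loose; origin at the centre of its underside.
- jar: Amber jar with black lid, 68 mm across, 85 mm tall, loose; origin at the centre of its underside.
- bottle: Green bottle, 52 mm across, 130 mm tall, loose; origin at the centre of its underside.
- brush: Brush lying on the table, 190 mm long along its x, loose; origin under its middle.
There are look-alikes about, which are no part of the job. What is shaped like the part that bears blue_center but brown is not meant.

How it is judged:
By the outcome, as a careful person would: the job done as asked, in the order asked, and still so for the second after the job is handed in, with the robot touching nothing.
It also fails if it takes over 48 s, if anything falls off the work surface, if the arm or the gripper's body presses on something with over 40 N, if the wrist force passes 120 N, or if a joint passes its speed limit or range.

ROBOT

A 6-joint arm with a two-finger parallel gripper is mounted at the origin on the work surface. World frame = base frame: x ahead of the robot, y to its left, z up, the work surface at z = 0. Lengths are in m, angles in degrees, forces in N, time in s.
With the tool pointing down it reaches from about 0.3 to 0.75 m from the base axis. Payload 8.5 kg.
Tool frame: the origin (TCP) lies on the mounting face of the last link; the fingertips stand 173 mm ahead of it and the grasp point (between the pads) lies 155 mm ahead of it (env.tips_ahead is the distance from the TCP to the fingertips, in m); z points along the fingers, x is the direction in which the jaws open and shut, and the axes are right-handed (so a half turn about z gives the same grasp; the last joint's range is limited). The gripper opens to 85 mm and grips with 20 to 120 N. Pads are 22 mm wide; open, the fingers measure 114 mm over their backs; the gripper's body (76 mm by 85 mm) begins 54 mm behind the grasp point. The pads swing forward as they close: fully open they stand 13 mm farther back than shut.
Start: joints at [-12.336, 21.807, 74.336, -0, 83.858, -12.336], TCP at [0.55, 0, 0.405] pointing down, gripper open.
Joint ranges: [-178.18, 178.18], [-50.72, 133.34], [12.68, 142.11], [-81.47, 261.47], [9.98, 163.14], [-165.26, 165.26]. Speed limits (degrees/s): [136.94, 136.94, 180, 180, 180, 180].

INTERFACE

Orientations are given as a 3x3 rotation matrix whose columns are the frame's x, y, z axes.
In Python, from rig import env gives the robot as it stands. The module is installed in compiled form; this text tells all that it offers.
- The arm moves only by the tool step_arm, never from a script. Its argument "increments" is a list of rows, each an object of numbers: "x", "y", "z": the shift along the tool's x, y, z in cm; "wx", "wy", "wz": the turn, a rotation vector about the tool's x, y, z in rad; "gripper": the finger opening in cm, from 0 to 8.54. A call has 1 to 20 rows; each row shifts and turns the commanded pose from where the row before left it, along the tool's axes as they then stand; what a row does not reach is not made up. A row lasts 1/10 s, in which the tool goes at most 50 mm and 8.59 degrees, less where a joint would pass 70% of its speed; a pose out of reach is approached as far as the arm can. A call with a gripper value outside its range is refused whole. The fingers move at their own pace and stop on an object; "newtons" is the grip in N (left out, the last holds). Time passes only in rows, so rows that do not move let the fingers close. It gives the time, the measured TCP pose, the force and the opening at its end, in the units of the state.
- env.observe(): the state, without advancing time (a new reading comes with each control period).
- env.get_image(name): name is "scene" or "side" or "wrist"; returns a dict with "color" (420x560x3 uint8, blue, green, red), "camera_matrix" (3x3 intrinsics, pixels), "rvec" (rotation vector, rad) and "tvec" (3), from world to camera coordinates, as OpenCV has them. Camera axes: x right, y down, z forward; pixel columns grow to the right and rows downward; lengths in m; the calibration is good to about 2 mm. A picture is of the moment at which its call begins. There is no depth.
- env.close_job(): hands the job in, once; it reports no verdict.
The state is a dict: "time_s": time; "q": joint angles; "qvel": joint speeds; "joint_efforts": joint torques, N m; "position": TCP position; "tool_rot": TCP orientation; "ft_force": force on the tool from outside, world axes, zero at the start; "wrist_torque": the same for the moment, N m; "grip_width": finger opening in m.
Only numpy, scipy, OpenCV 4.12 (cv2) and the standard library are available. Lean on these libraries where they do the work, as an engineer would, in place of code of your own. Each camera call takes 0.05 s, during which the arm holds its last target. There are 200 camera calls.

## Working session

There is one attempt and no reset: what is moved stays moved. The work goes in short steps, Python scripts to look and compute and a tool call to move; the robot and the scene stay as the last step left them, time stands still between calls to the robot, and variables do not carry over. Pictures are saved under pics/ and viewed, about 8 in all and at most 12, crops included, and the job is handed in when it is done.

Besides the shell and the picture viewer there is one more tool, called after "Emit:" as name(argument=value, ...) on one line, values as JSON. step_arm: Moves the arm, as the interface text tells. Its arguments: {"type":"object","properties":{"increments":{"type":"array"},"newtons":{"type":"number"}},"required":["increments"]}

```bash
mkdir -p pics
cat > h.py <<'E'
import numpy as np, cv2
from rig import env
def grab(n):
    d=env.get_image(n); R=cv2.Rodrigues(np.array(d["rvec"],float))[0]; t=np.array(d["tvec"],float).ravel()
    return d["color"],np.array(d["camera_matrix"],float),R,t
def ray(c,uv):
    _,K,R,t=c; o=-R.T@t; d=R.T@np.linalg.inv(K)@np.array([uv[0],uv[1],1.]); return o,d/np.linalg.norm(d)
def onz(c,uv,z):
    o,d=ray(c,uv); return o+d*(z-o[2])/d[2]
def tri(c1,u1,c2,u2):
    (o1,d1),(o2,d2)=ray(c1,u1),ray(c2,u2)
    s=np.linalg.lstsq(np.stack([d1,-d2],1),o2-o1,rcond=None)[0]
    a,b=o1+s[0]*d1,o2+s[1]*d2; return (a+b)/2,np.linalg.norm(a-b)
def proj(c,P):
    _,K,R,t=c; p=(K@(R@np.atleast_2d(P).T+t[:,None])).T; return p[:,:2]/p[:,2:]
E
python3 - <<'E'
from h import *
for n in("scene","side","wrist"):
    c=grab(n); np.save(f"{n}0.npy",np.array([c[0],c[1],c[2],c[3]],dtype=object),allow_pickle=True)
    print(n,-c[2].T@c[3]); cv2.imwrite(f"pics/{n}0.png",c[0])
E
```

```text
scene [1.25843124 0.7178373  1.23372801]
side [-0.11433708 -0.96484942  1.20444716]
wrist [0.54892193 0.08071407 0.37311182]
```

View pics/scene0.png

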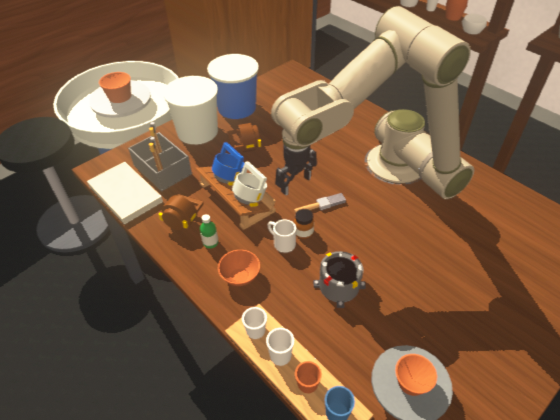

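View pics/side0.png

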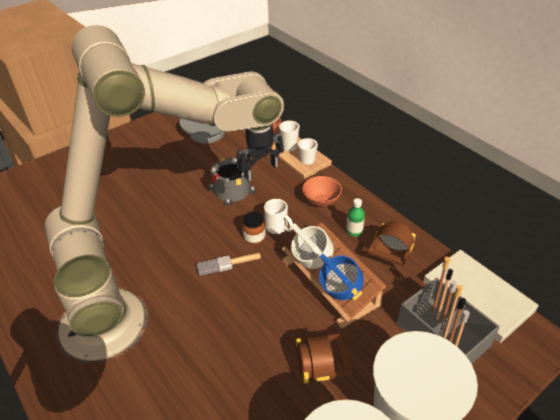

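Scene: blue section at (228,162), white at (250,185), brown look-alikes at (248,135) and (180,208), also blue bucket (235,85) and blue cup (340,403); receiver at (342,275). Side: blue at (342,275), white (312,245), brown (318,358) and (393,240), receiver (232,182). I choose the blue section on the rack, and check it in one close crop.

Run:
```python
import cv2,numpy as np
s=cv2.imread("pics/scene0.png");d=cv2.imread("pics/side0.png")
def cr(i,x,y,w,h): return cv2.resize(i[y:y+h,x:x+w],(400,300),interpolation=cv2.INTER_CUBIC)
# scales 4x
o=np.vstack([np.hstack([cr(s,195,135,100,75),cr(d,285,220,100,75)]),np.hstack([cr(s,300,240,80,60),cr(d,192,152,80,60)])])
cv2.imwrite("pics/crop1.png",o)
```

```text
(no output)
```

View pics/crop1.png

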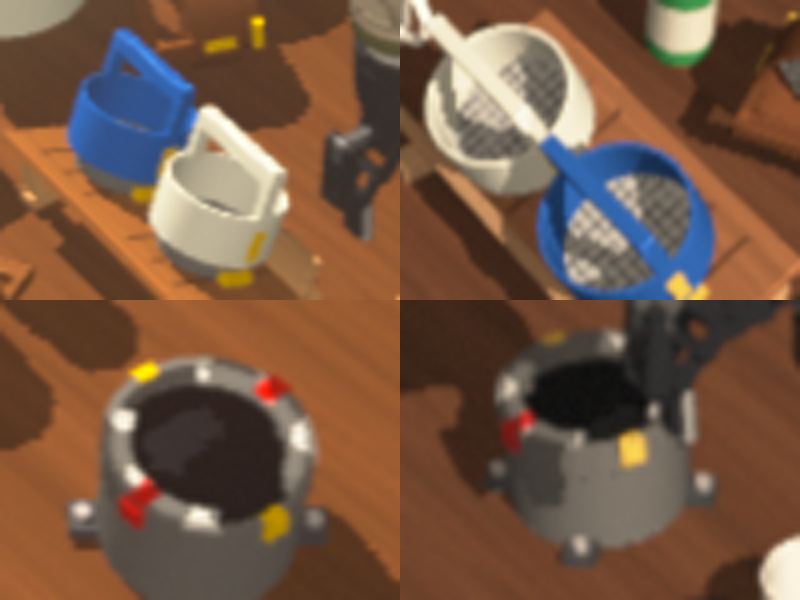

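The crop confirms it: blue section with yellow lugs, on the rack next to the white one. Scene handle ends are at about (225.5,143) and (242.5,157.5), in the side view (356,291) and (322,256). The marks on the pot are clear.

Run:
```python
from h import *
L=lambda n:list(np.load(n+"0.npy",allow_pickle=True))
def ld(n):
    a=L(n); return a[0],np.array(a[1],float),np.array(a[2],float),np.array(a[3],float)
s,d=ld("scene"),ld("side")
print("rim red",onz(s,(354,257.6),.0905),onz(s,(327.6,280.6),.0905),"yel",onz(s,(329,254.4),.0905),onz(s,(355,284.4),.0905))
print("side yel",onz(d,(192+233/5,152+145/5),.0905),"red",onz(d,(192+118/5,152+127/5),.0905))
for a,b in(((225.5,143.5),(356,291)),((242.5,157),(322.3,256.3))): print("handle",tri(s,a,d,b))
# white
print("white",tri(s,(195+213/4,135+110/4),d,(322.3-1,255)),tri(s,(195+275/4,135+178/4),d,(285+30/4,220+15/4)))
print(env.observe())
w=ld("wrist");print(w[1]);print(proj(w,[[.55,0,.232],[.55,.1,0]]))
```

```text
rim red [0.5258428  0.23499861 0.0905    ] [0.64445898 0.23750284 0.0905    ] yel [0.57205321 0.1749546  0.0905    ] [0.59637625 0.30058692 0.0905    ]
side yel [0.57237532 0.16260675 0.0905    ] red [0.52384355 0.22553389 0.0905    ]
handle (array([ 0.51673048, -0.41782017,  0.13972531]), np.float64(0.027508999867089247))
handle (array([ 0.52497437, -0.29380411,  0.15684498]), np.float64(0.008587809445788908))
white (array([ 0.52670896, -0.27536944,  0.14432094]), np.float64(0.02597605472066482)) (array([ 0.5432565 , -0.15382266,  0.15790331]), np.float64(0.0008349734407816257))
{'time_s': 0.15, 'q': array([-1.23360478e+01,  2.18346237e+01,  7.43719885e+01, -1.58458188e-03,
        8.38580029e+01, -1.23351671e+01]), 'qvel': array([-0.10737081, -0.21060596, -0.05375868, -0.02428276, -0.08946836,
       -0.03448903]), 'joint_efforts': array([ 1.94521621e-03, -4.48624384e+01, -2.31344014e+01, -1.86937300e-04,
        3.77541786e-03, -1.65174959e-05]), 'position': array([ 5.49973994e-01, -1.57277933e-06,  4.04246480e-01]), 'tool_rot': array([[ 9.99999387e-01, -1.25138959e-05, -1.10758180e-03],
       [-1.22767980e-05, -9.99999977e-01,  2.14074649e-04],
       [-1.10758445e-03, -2.14060920e-04, -9.99999364e-01]]), 'ft_force': array([ 0.50923284,  0.80681725, -0.01891847]), 'wrist_torque': array([-0.05543896,  0.03634692, -0.00086798]), 'grip_width': 0.08564053541160745}
[[350.90615184   0.         278.3660556 ]
 [  0.         350.90615184 206.53319474]
 [  0.           0.           1.        ]]
[[280.95837186 279.27975317]
 [279.69612429  71.720927  ]]
```

View pics/wrist0.png

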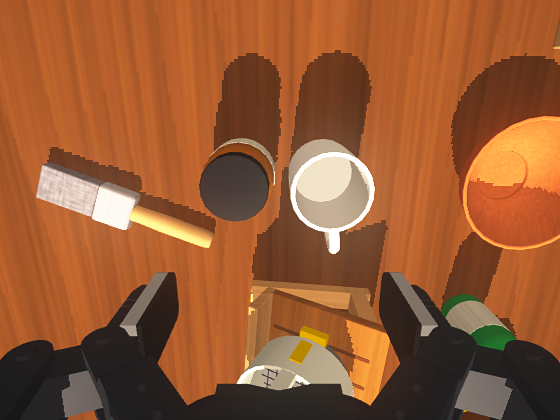

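The wrist view shows only the mug (332,190), jar (237,185), and the white section at the bottom. The blue section leans toward the robot (axis about −x). I move above it with the tool tilted by 26° and look from near.

Emit:
step_arm(increments=[{"x": -1.3,"y": 3,"z": -0.1},{"x": -1.3,"y": 3,"z": -0.1},{"x": -1.3,"y": 3,"z": -0.1},{"x": -1.3,"y": 3,"z": -0.1},{"x": -1.3,"y": 3,"z": -0.1},{"x": -1.3,"y": 3,"z": -0.1},{"x": -1.3,"y": 3,"z": -0.1},{"x": -1.3,"y": 3,"z": -0.1},{"x": -1.3,"y": 3,"z": -0.1},{"x": -1.3,"y": 3,"z": -0.1},{"x": -1.3,"y": 3,"z": -0.1},{"x": -1.3,"y": 2.6,"z": -0.1},{"wy": 0.076},{"wy": 0.076},{"wy": 0.076},{"wy": 0.076},{"wy": 0.076},{"wy": 0.074},{}])

```text
invalid input at $.increments[0]: expected keys x, y, z, wx, wy, wz, gripper
```

Run:
```python
from h import *
c=grab("wrist"); np.save("w1.npy",np.array([*c],dtype=object),allow_pickle=True)
cv2.imwrite("pics/w1.png",c[0]); o=env.observe(); print(o["time_s"],o["position"],o["tool_rot"],o["q"])
```

```text
0.2 [5.49976479e-01 6.36721382e-06 4.04367048e-01] [[ 9.99999675e-01  5.32456305e-05 -8.03883725e-04]
 [ 5.34005044e-05 -9.99999980e-01  1.92636901e-04]
 [-8.03873452e-04 -1.92679766e-04 -9.99999658e-01]] [-1.23355581e+01  2.18273624e+01  7.43630807e+01  9.47985283e-04
  8.38569107e+01 -1.23387151e+01]
```

View pics/w1.png

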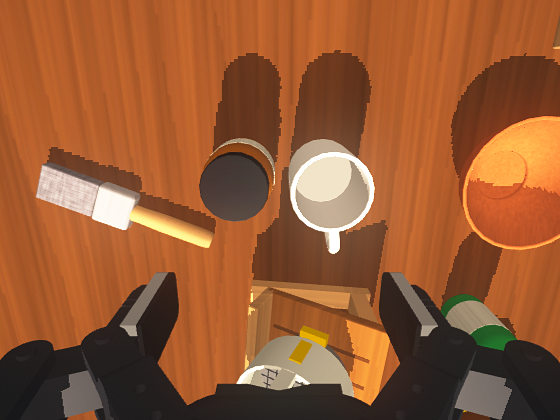

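The call was refused because every row needs all keys, so the picture is unchanged from before.

Emit:
step_arm(increments=[{"x": -1.3,"y": 3,"z": -0.1,"wx": 0,"wy": 0,"wz": 0,"gripper": 8.5},{"x": -1.3,"y": 3,"z": -0.1,"wx": 0,"wy": 0,"wz": 0,"gripper": 8.5},{"x": -1.3,"y": 3,"z": -0.1,"wx": 0,"wy": 0,"wz": 0,"gripper": 8.5},{"x": -1.3,"y": 3,"z": -0.1,"wx": 0,"wy": 0,"wz": 0,"gripper": 8.5},{"x": -1.3,"y": 3,"z": -0.1,"wx": 0,"wy": 0,"wz": 0,"gripper": 8.5},{"x": -1.3,"y": 3,"z": -0.1,"wx": 0,"wy": 0,"wz": 0,"gripper": 8.5},{"x": -1.3,"y": 3,"z": -0.1,"wx": 0,"wy": 0,"wz": 0,"gripper": 8.5},{"x": -1.3,"y": 3,"z": -0.1,"wx": 0,"wy": 0,"wz": 0,"gripper": 8.5},{"x": -1.3,"y": 3,"z": -0.1,"wx": 0,"wy": 0,"wz": 0,"gripper": 8.5},{"x": -1.3,"y": 3,"z": -0.1,"wx": 0,"wy": 0,"wz": 0,"gripper": 8.5},{"x": -1.3,"y": 3,"z": -0.1,"wx": 0,"wy": 0,"wz": 0,"gripper": 8.5},{"x": -1.3,"y": 2.6,"z": -0.1,"wx": 0,"wy": 0,"wz": 0,"gripper": 8.5},{"x": 0,"y": 0,"z": 0,"wx": 0,"wy": 0.076,"wz": 0,"gripper": 8.5},{"x": 0,"y": 0,"z": 0,"wx": 0,"wy": 0.076,"wz": 0,"gripper": 8.5},{"x": 0,"y": 0,"z": 0,"wx": 0,"wy": 0.076,"wz": 0,"gripper": 8.5},{"x": 0,"y": 0,"z": 0,"wx": 0,"wy": 0.076,"wz": 0,"gripper": 8.5},{"x": 0,"y": 0,"z": 0,"wx": 0,"wy": 0.076,"wz": 0,"gripper": 8.5},{"x": 0,"y": 0,"z": 0,"wx": 0,"wy": 0.074,"wz": 0,"gripper": 8.5},{"x": 0,"y": 0,"z": 0,"wx": 0,"wy": 0,"wz": 0,"gripper": 8.5},{"x": 0,"y": 0,"z": 0,"wx": 0,"wy": 0,"wz": 0,"gripper": 8.5}])

```text
time_s: 2.2
position: [0.3939, -0.356, 0.4167]
tool_rot: [[0.9, -0.0, 0.437], [-0.0, -1.0, 0.0], [0.437, -0.0, -0.9]]
ft_force: [0.8, -0.3, 0.1]
grip_width: 0.0851
```

Run:
```python
from h import *
c=grab("wrist"); np.save("w2.npy",np.array([*c],dtype=object),allow_pickle=True)
cv2.imwrite("pics/w2.png",c[0]); o=env.observe(); print(o["time_s"],o["position"],o["tool_rot"],o["q"])
```

```text
2.25 [ 0.39398178 -0.35599744  0.4166668 ] [[ 8.99543782e-01  1.16829346e-04  4.36830598e-01]
 [ 6.60525446e-05 -9.99999989e-01  1.31428956e-04]
 [ 4.36830609e-01 -8.93723275e-05 -8.99543780e-01]] [-58.37299168  17.06401829  81.00783206  23.42937335  69.32923624
 -64.30673523]
```

View pics/w2.png

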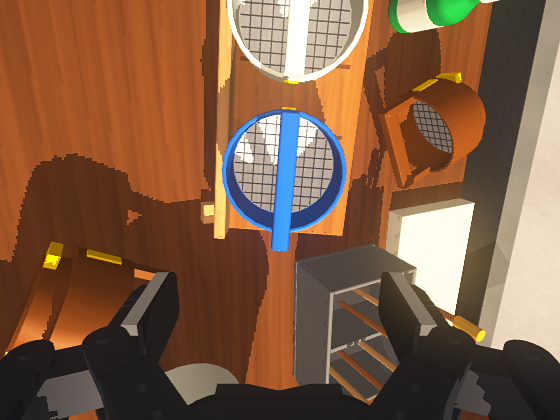

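The blue bar runs from (291,112) to (280,250). The tilt matches the section, and the bar is nearly along the tool's y. I measure the bar by its light-blue mask.

```bash
cat >> h.py <<'E'
def ld(f):
    a=np.load(f,allow_pickle=True); return a[0].astype(np.uint8) if hasattr(a[0],'astype') else a[0],*[np.array(x,float) for x in a[1:]]
def barmask(img,thr):
    b=img.astype(int); m=((b[...,0]>thr)&(b[...,0]-b[...,2]>100)).astype(np.uint8)
    n,l,st,_=cv2.connectedComponentsWithStats(m); k=1+np.argmax(st[1:,4]); return l==k,st[k]
E
python3 - <<'E'
from h import *
c=ld("w2.npy"); img=c[0]
for y in (105,109,112,150,180,232,240,248,252): print(y,[tuple(img[y,x]) for x in range(270,300,4)])
m,st=barmask(img,200); print(st)
r=cv2.minAreaRect(np.argwhere(m)[:,::-1].astype(np.float32)); print(r,cv2.boxPoints(r))
E
```

```text
105 [(np.uint8(59), np.uint8(96), np.uint8(158)), (np.uint8(60), np.uint8(100), np.uint8(167)), (np.uint8(61), np.uint8(102), np.uint8(166)), (np.uint8(62), np.uint8(101), np.uint8(167)), (np.uint8(64), np.uint8(104), np.uint8(175)), (np.uint8(63), np.uint8(101), np.uint8(166)), (np.uint8(65), np.uint8(106), np.uint8(175)), (np.uint8(62), np.uint8(104), np.uint8(174))]
109 [(np.uint8(58), np.uint8(96), np.uint8(164)), (np.uint8(70), np.uint8(93), np.uint8(137)), (np.uint8(83), np.uint8(87), np.uint8(106)), (np.uint8(73), np.uint8(115), np.uint8(133)), (np.uint8(96), np.uint8(138), np.uint8(150)), (np.uint8(73), np.uint8(136), np.uint8(159)), (np.uint8(19), np.uint8(194), np.uint8(247)), (np.uint8(62), np.uint8(104), np.uint8(175))]
112 [(np.uint8(180), np.uint8(108), np.uint8(73)), (np.uint8(175), np.uint8(104), np.uint8(73)), (np.uint8(170), np.uint8(101), np.uint8(72)), (np.uint8(191), np.uint8(109), np.uint8(73)), (np.uint8(202), np.uint8(114), np.uint8(75)), (np.uint8(180), np.uint8(105), np.uint8(74)), (np.uint8(161), np.uint8(96), np.uint8(73)), (np.uint8(164), np.uint8(97), np
[... 1768 characters left out ...]
, np.uint8(176)), (np.uint8(56), np.uint8(90), np.uint8(167)), (np.uint8(43), np.uint8(50), np.uint8(86))]
252 [(np.uint8(56), np.uint8(100), np.uint8(186)), (np.uint8(53), np.uint8(95), np.uint8(181)), (np.uint8(50), np.uint8(89), np.uint8(172)), (np.uint8(51), np.uint8(96), np.uint8(181)), (np.uint8(52), np.uint8(95), np.uint8(182)), (np.uint8(55), np.uint8(93), np.uint8(175)), (np.uint8(54), np.uint8(87), np.uint8(163)), (np.uint8(44), np.uint8(50), np.uint8(86))]
[ 271  112   75  139 3036]
((310.4053649902344, 182.7113494873047), (68.40094757080078, 139.68374633789062), 4.467159271240234) [[270.86896  249.67726 ]
 [281.7486   110.417854]
 [349.94177  115.74544 ]
 [339.06213  255.00485 ]]
```

Run:
```python
from h import *
c=ld("w2.npy"); b=c[0].astype(int)
m=((b[...,0]>220)&(b[...,1]>135)&(b[...,2]<90)); ys,xs=np.nonzero(m); k=(xs>265)&(xs<302); ys,xs=ys[k],xs[k]
m2=np.zeros(m.shape,bool); m2[ys,xs]=1
P=[(y,np.flatnonzero(m2[y])) for y in range(ys.min(),ys.max()+1)]
print(P[0],P[1],P[-1][0])
rows=np.array([y for y,r in P if len(r)>8]); mid=np.array([(r.min()+r.max())/2 for y,r in P if len(r)>8]); wid=np.array([np.ptp(r)+1 for y,r in P if len(r)>8])
f=np.polyfit(rows,mid,1); top,bot=ys.min()-.5,ys.max()+.5; print(f,top,bot,wid[::15])
u1,u2=(np.polyval(f,top),top),(np.polyval(f,bot),bot)
o=env.observe(); T=o["tool_rot"]; p=o["position"]; z=T[:,2]
def onpl(uv,h):
    q,d=ray(c,uv); return q+d*((p+h*z-q)@z)/(d@z)
from scipy.optimize import brentq
h=brentq(lambda h:np.linalg.norm(onpl(u1,h)-onpl(u2,h))-.108,.15,.45)
for hh in (h,):
    A,B=onpl(u1,hh),onpl(u2,hh); C=(A+B)/2; print("h",hh,A,B,"mid world",C,"tool",T.T@(C-p)); d=T.T@(B-A); print("dir tool",d, "yaw",np.degrees(np.arctan2(d[0],d[1])))
s=ld("scene0.npy"); sd=ld("side0.npy"); print("proj scene",proj(s,[A,B]),"side",proj(sd,[A,B]))
```

```text
(112, array([300])) (113, array([283, 284, 285, 286, 287, 288, 289, 290, 300, 301])) 250
[-7.96184379e-02  2.99871036e+02] 111.5 250.5 [19 16 16 17 17 16 16 16 15 15]
h 0.28717760927450897 [ 0.52653825 -0.28835819  0.16179983] [ 0.51963225 -0.39608448  0.15843044] mid world [ 0.52308525 -0.34222133  0.16011514] tool [ 0.00406551 -0.01373809  0.28717761]
dir tool [-7.69121653e-03  1.07725787e-01 -1.54670328e-17] yaw -4.083773931318112
proj scene [[241.81186251 156.86514746]
 [224.25988209 142.34721271]] side [[319.8216389  253.62010696]
 [345.91643688 280.78307503]]
```

Bar centre found to within millimetres (the scene reprojection agrees to about 1 px). The rack is yawed about −4°, so I align to that, descend along the section's axis and grip.

Emit:
step_arm(increments=[{"x": 0,"y": 0,"z": 0,"wx": -0.029,"wy": 0,"wz": 0.06,"gripper": 8.5},{"x": 0.3,"y": -2.2,"z": 0,"wx": 0,"wy": 0,"wz": 0,"gripper": 8.5},{"x": 0,"y": 0,"z": 2,"wx": 0,"wy": 0,"wz": 0,"gripper": 8.5},{"x": 0,"y": 0,"z": 2,"wx": 0,"wy": 0,"wz": 0,"gripper": 8.5},{"x": 0,"y": 0,"z": 2,"wx": 0,"wy": 0,"wz": 0,"gripper": 8.5},{"x": 0,"y": 0,"z": 2,"wx": 0,"wy": 0,"wz": 0,"gripper": 8.5},{"x": 0,"y": 0,"z": 2,"wx": 0,"wy": 0,"wz": 0,"gripper": 8.5},{"x": 0,"y": 0,"z": 2,"wx": 0,"wy": 0,"wz": 0,"gripper": 8.5},{"x": 0,"y": 0,"z": 1,"wx": 0,"wy": 0,"wz": 0,"gripper": 8.5},{"x": 0,"y": 0,"z": 1,"wx": 0,"wy": 0,"wz": 0,"gripper": 8.5},{"x": 0,"y": 0,"z": 0,"wx": 0,"wy": 0,"wz": 0,"gripper": 8.5},{"x": 0,"y": 0,"z": 0,"wx": 0,"wy": 0,"wz": 0,"gripper": 8.5}])

```text
time_s: 3.45
position: [0.4594, -0.3384, 0.2927]
tool_rot: [[0.897, -0.066, 0.438], [-0.06, -0.998, -0.029], [0.439, 0.0, -0.899]]
ft_force: [-0.0, 0.2, 0.6]
grip_width: 0.0848
```

Run:
```python
from h import *
c=grab("wrist"); d=grab("side"); s=grab("scene")
o=np.hstack([cv2.resize(c[0][150:420,100:460],(480,360)),cv2.resize(d[0][230:320,270:350],(320,360))])
cv2.imwrite("pics/w3.png",o); o=env.observe(); print(o["time_s"],o["position"],o["tool_rot"],o["ft_force"])
```

```text
3.6 [ 0.4592508  -0.33836296  0.29296926] [[ 8.96382090e-01 -6.67669458e-02  4.38225197e-01]
 [-5.96691015e-02 -9.97768344e-01 -2.99654859e-02]
 [ 4.39247933e-01  7.12021153e-04 -8.98365597e-01]] [-0.83379572  0.34619329 -0.92433228]
```

View pics/w3.png

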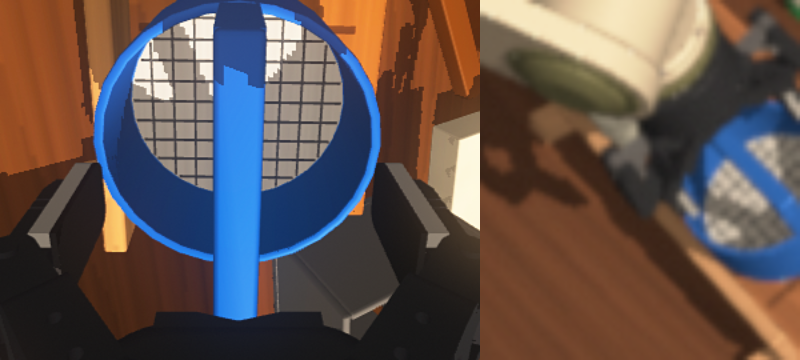

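Bar is centred between the pads (238,160) in the crop and aligned. A quick check of the along-bar offset, from the near end at full pixel (278,388) and the far end near (279,152).

Run:
```python
from h import *
c=grab("wrist"); o=env.observe(); T,p=o["tool_rot"],o["position"]; z=T[:,2]
for uv in((278,388),(279,152)):
    q,d=ray(c,uv); P=q+d*((p+.146*z-q)@z)/(d@z); print(T.T@(P-p))
```

```text
[-0.00112666  0.03660239  0.146     ]
[-0.00077872 -0.06180037  0.146     ]
```

Run:
```python
from h import *
c=grab("wrist"); o=env.observe(); T,p=o["tool_rot"],o["position"]; z=T[:,2]
b=c[0].astype(int)
for y in list(range(128,176,3)): print(y,[tuple(map(int,b[y,x])) for x in (266,272,278,284,290)])
for r in (140,145,148,150,152):
  q,d=ray(c,(279,r)); P=q+d*((p+.146*z-q)@z)/(d@z); print(r,(T.T@(P-p))[1])
```

```text
128 [(38, 74, 131), (40, 78, 141), (40, 79, 144), (40, 76, 137), (42, 81, 147)]
131 [(40, 74, 133), (38, 77, 140), (41, 80, 143), (40, 76, 138), (42, 82, 148)]
134 [(40, 74, 133), (40, 77, 140), (41, 79, 142), (41, 75, 137), (42, 81, 147)]
137 [(40, 71, 134), (13, 109, 153), (12, 109, 152), (13, 108, 152), (31, 92, 148)]
140 [(103, 55, 39), (14, 108, 152), (15, 108, 152), (16, 108, 152), (26, 106, 150)]
143 [(99, 62, 52), (0, 157, 211), (0, 157, 212), (0, 157, 212), (0, 157, 213)]
146 [(99, 63, 54), (60, 103, 117), (110, 56, 45), (31, 134, 174), (0, 160, 219)]
149 [(102, 58, 44), (101, 58, 44), (102, 58, 45), (99, 57, 44), (101, 58, 45)]
152 [(101, 59, 45), (100, 59, 45), (100, 58, 45), (99, 58, 44), (101, 59, 47)]
155 [(102, 60, 45), (102, 60, 45), (102, 60, 45), (102, 60, 45), (101, 59, 45)]
158 [(103, 61, 46), (103, 60, 45), (103, 59, 44), (102, 60, 45), (102, 59, 45)]
161 [(103, 61, 46), (103, 60, 45), (103, 61, 45), (103, 60, 45), (103, 60, 45)]
164 [(103, 61, 47), (101, 59, 45), (102, 60, 45), (103, 59, 44), (104, 60, 46)]
167 [(104, 62, 47), (105, 62, 47), (106, 62, 46), (107, 62, 46), (105, 61, 45)]
170 [(106, 62, 47), (106, 62, 47), (106, 62, 47), (106, 62, 46), (106, 62, 46)]
173 [(137, 75, 48), (137, 75, 47), (135, 74, 48), (134, 74, 47), (133, 72, 46)]
140 -0.06570890583612138
145 -0.06408671811486152
148 -0.06310653527189075
150 -0.062450192153731876
152 -0.06179152440433537
```

Run:
```python
from h import *
c=grab("wrist"); o=env.observe(); T,p=o["tool_rot"],o["position"]; z=T[:,2]
for r in (171.5,):
 for h in(.143,.146,.149):
  q,d=ray(c,(279,r)); P=q+d*((p+h*z-q)@z)/(d@z); print(r,h,T.T@(P-p))
```

```text
171.5 0.143 [-0.00077059 -0.05591949  0.143     ]
171.5 0.146 [-0.00076274 -0.05526113  0.146     ]
171.5 0.149 [-0.00075489 -0.05460276  0.149     ]
```

Centred within about 1.3 mm. I nudge by 1 mm and grip.

Emit:
step_arm(increments=[{"x": -0.1,"y": -0.1,"z": 0,"wx": 0,"wy": 0,"wz": 0,"gripper": 8.5},{"x": 0,"y": 0,"z": 0,"wx": 0,"wy": 0,"wz": 0,"gripper": 0},{"x": 0,"y": 0,"z": 0,"wx": 0,"wy": 0,"wz": 0,"gripper": 0},{"x": 0,"y": 0,"z": 0,"wx": 0,"wy": 0,"wz": 0,"gripper": 0},{"x": 0,"y": 0,"z": 0,"wx": 0,"wy": 0,"wz": 0,"gripper": 0},{"x": 0,"y": 0,"z": 0,"wx": 0,"wy": 0,"wz": 0,"gripper": 0},{"x": 0,"y": 0,"z": 0,"wx": 0,"wy": 0,"wz": 0,"gripper": 0},{"x": 0,"y": 0,"z": 0,"wx": 0,"wy": 0,"wz": 0,"gripper": 0},{"x": 0,"y": 0,"z": 0,"wx": 0,"wy": 0,"wz": 0,"gripper": 0},{"x": 0,"y": 0,"z": 0,"wx": 0,"wy": 0,"wz": 0,"gripper": 0},{"x": 0,"y": 0,"z": 0,"wx": 0,"wy": 0,"wz": 0,"gripper": 0},{"x": 0,"y": 0,"z": 0,"wx": 0,"wy": 0,"wz": 0,"gripper": 0}], newtons=90)

```text
time_s: 4.95
position: [0.4586, -0.3372, 0.292]
tool_rot: [[0.896, -0.067, 0.438], [-0.06, -0.998, -0.029], [0.439, 0.0, -0.898]]
ft_force: [0.6, 0.8, 3.1]
grip_width: 0.0126
```

Emit:
step_arm(increments=[{"x": 0,"y": 0,"z": -0.5,"wx": 0,"wy": 0,"wz": 0,"gripper": 0},{"x": 0,"y": 0,"z": -1,"wx": 0,"wy": 0,"wz": 0,"gripper": 0},{"x": 0,"y": 0,"z": -1.5,"wx": 0,"wy": 0,"wz": 0,"gripper": 0},{"x": 0,"y": 0,"z": -2,"wx": 0,"wy": 0,"wz": 0,"gripper": 0},{"x": 0,"y": 0,"z": -2,"wx": 0,"wy": 0,"wz": 0,"gripper": 0},{"x": 0,"y": 0,"z": -2,"wx": 0,"wy": 0,"wz": 0,"gripper": 0},{"x": 0,"y": 0,"z": -2,"wx": 0,"wy": 0,"wz": 0,"gripper": 0},{"x": 0,"y": 0,"z": -2,"wx": 0,"wy": 0,"wz": 0,"gripper": 0},{"x": 0,"y": 0,"z": -2,"wx": 0,"wy": 0,"wz": 0,"gripper": 0},{"x": 0,"y": 0,"z": -1.5,"wx": 0,"wy": 0,"wz": 0,"gripper": 0},{"x": 0,"y": 0,"z": -1,"wx": 0.005,"wy": -0.05,"wz": 0,"gripper": 0},{"x": 0,"y": 0,"z": 0,"wx": 0.005,"wy": -0.06,"wz": 0,"gripper": 0},{"x": 0,"y": 0,"z": 0,"wx": 0.005,"wy": -0.07,"wz": 0,"gripper": 0},{"x": 0,"y": 0,"z": 0,"wx": 0.005,"wy": -0.07,"wz": 0,"gripper": 0},{"x": 0,"y": 0,"z": 0,"wx": 0.005,"wy": -0.07,"wz": 0,"gripper": 0},{"x": 0,"y": 0,"z": 0,"wx": 0.004,"wy": -0.07,"wz": 0,"gripper": 0},{"x": 0,"y": 0,"z": 0,"wx": 0,"wy": -0.06,"wz": 0,"gripper": 0},{"x": 0,"y": 0,"z": 0,"wx": 0,"wy": 0,"wz": 0,"gripper": 0}], newtons=90)

```text
time_s: 6.75
position: [0.3816, -0.332, 0.4492]
tool_rot: [[0.998, -0.059, 0.004], [-0.059, -0.998, 0.028], [0.002, -0.028, -1.0]]
ft_force: [1.8, -0.1, -0.7]
grip_width: 0.0125
```

Run:
```python
from h import *
from scipy.spatial.transform import Rotation as Ro
o=env.observe(); T,p=o["tool_rot"],o["position"]; print(o["time_s"],p,T,o["grip_width"],o["ft_force"],o["q"])
yaw=np.arctan2(T[1,0],T[0,0]); D=np.array([[np.cos(yaw),np.sin(yaw),0],[np.sin(yaw),-np.cos(yaw),0],[0,0,-1]])
print("yaw",np.degrees(yaw),"to vertical",Ro.from_matrix(T.T@D).as_rotvec())
print("to above seat, tool cm", 100*D.T@(np.array([.584,.237,.5])-p))
c=grab("wrist"); s=grab("scene"); cv2.imwrite("pics/w4.png",np.hstack([cv2.resize(c[0],(400,300)),cv2.resize(s[0][130:280,180:380],(400,300))]))
```

```text
6.75 [ 0.38156404 -0.33198129  0.44919487] [[ 0.9982398  -0.05917774  0.00391135]
 [-0.0592645  -0.99784724  0.02808194]
 [ 0.00224111 -0.02826431 -0.99959797]] 0.012491835940477909 [ 1.79381942 -0.09019665 -0.70974985] [-54.64915903  15.75283684  76.01391004   1.11383694  89.41632926
 -51.27621564]
yaw -3.3976049454940713 to vertical [-2.82681380e-02 -2.24095994e-03  3.16760050e-05]
to above seat, tool cm [ 16.83596603 -57.99784877  -5.0805134 ]
```

View pics/w4.png

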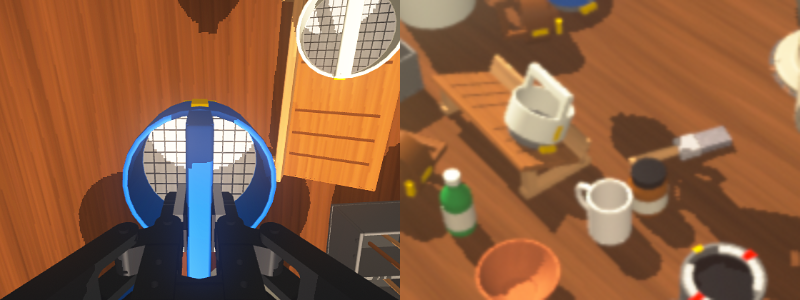

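Section is held, the white one remains on the rack and the mug, jar, bottle and bowl are untouched. I level the tool, rise, and stop short of the pot so that the wrist camera sees all of it.

Emit:
step_arm(increments=[{"x": 0,"y": 0,"z": -2,"wx": -0.028,"wy": -0.002,"wz": 0,"gripper": 0},{"x": 0,"y": 0,"z": -3,"wx": 0,"wy": 0,"wz": 0,"gripper": 0},{"x": 1.1,"y": -3,"z": 0,"wx": 0,"wy": 0,"wz": 0,"gripper": 0},{"x": 1.1,"y": -3,"z": 0,"wx": 0,"wy": 0,"wz": 0,"gripper": 0},{"x": 1.1,"y": -3,"z": 0,"wx": 0,"wy": 0,"wz": 0,"gripper": 0},{"x": 1.1,"y": -3,"z": 0,"wx": 0,"wy": 0,"wz": 0,"gripper": 0},{"x": 1.1,"y": -3,"z": 0,"wx": 0,"wy": 0,"wz": 0,"gripper": 0},{"x": 1.1,"y": -3,"z": 0,"wx": 0,"wy": 0,"wz": 0,"gripper": 0},{"x": 1.1,"y": -3,"z": 0,"wx": 0,"wy": 0,"wz": 0,"gripper": 0},{"x": 1.1,"y": -3,"z": 0,"wx": 0,"wy": 0,"wz": 0,"gripper": 0},{"x": 1.1,"y": -3,"z": 0,"wx": 0,"wy": 0,"wz": 0,"gripper": 0},{"x": 1.1,"y": -3,"z": 0,"wx": 0,"wy": 0,"wz": 0,"gripper": 0},{"x": 1.1,"y": -3,"z": 0,"wx": 0,"wy": 0,"wz": 0,"gripper": 0},{"x": 1.1,"y": -3,"z": 0,"wx": 0,"wy": 0,"wz": 0,"gripper": 0},{"x": 1.1,"y": -3,"z": 0,"wx": 0,"wy": 0,"wz": 0,"gripper": 0},{"x": 1.1,"y": -3,"z": 0,"wx": 0,"wy": 0,"wz": 0,"gripper": 0},{"x": 1,"y": -3,"z": 0,"wx": 0,"wy": 0,"wz": 0,"gripper": 0},{"x": 1,"y": -3,"z": 0,"wx": 0,"wy": 0,"wz": 0,"gripper": 0},{"x": 0,"y": 0,"z": 0,"wx": 0,"wy": 0,"wz": 0,"gripper": 0},{"x": 0,"y": 0,"z": 0,"wx": 0,"wy": 0,"wz": 0,"gripper": 0}], newtons=90)

```text
time_s: 8.85
position: [0.5837, 0.1364, 0.4991]
tool_rot: [[0.998, -0.058, 0.002], [-0.058, -0.998, 0.0], [0.002, -0.0, -1.0]]
ft_force: [0.4, -0.3, -2.6]
grip_width: 0.0125
```

Run:
```python
from h import *
c=grab("wrist"); np.save("w5.npy",np.array([*c],dtype=object),allow_pickle=True)
cv2.imwrite("pics/w5.png",c[0]); o=env.observe(); print(o["time_s"],o["position"],o["tool_rot"],o["q"])
```

```text
8.9 [0.58357502 0.13577937 0.49936941] [[ 9.98254989e-01 -5.90172148e-02  1.98614809e-03]
 [-5.90173021e-02 -9.98256960e-01 -1.46729429e-05]
 [ 1.98355211e-03 -1.02569763e-04 -9.99998027e-01]] [ 1.78910571e+00  2.45828204e+01  5.45551873e+01 -4.47158884e-03
  1.00748276e+02  5.17167662e+00]
```

View pics/w5.png

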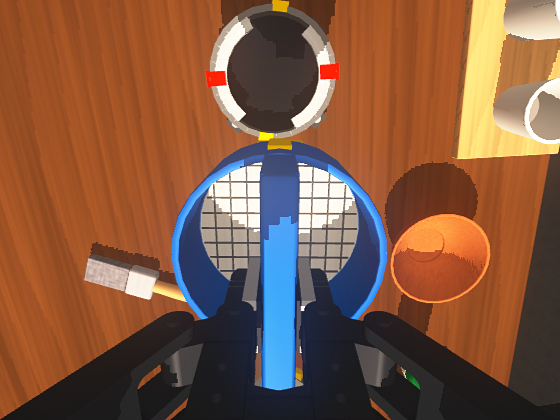

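The pot is fully visible: red marks at (216,78) and (330,71), yellow at (281,6) and (266,136). Below it is the held section, ring spanning columns 173–387. I measure the marks and the ring's offset from the tool axis.

```bash
cat >> h.py <<'E'
from scipy.optimize import least_squares
def circ(P):
    f=least_squares(lambda a:np.hypot(P[:,0]-a[0],P[:,1]-a[1])-a[2],[*P.mean(0),.05],loss="soft_l1",f_scale=.0005); return f.x,np.sqrt(np.mean(f.fun**2))
E
python3 - <<'E'
from h import *
c=ld("w5.npy"); img=c[0]; b=img.astype(int); o=env.observe(); T,p=o["tool_rot"],o["position"]; z=T[:,2]
hsv=cv2.cvtColor(img,cv2.COLOR_BGR2HSV)
red=((b[...,2]>150)&(b[...,1]<60)&(b[...,0]<60)).astype(np.uint8); yel=((b[...,2]>180)&(b[...,1]>140)&(b[...,0]<60)).astype(np.uint8)
for n,m in(("red",red),("yel",yel)):
    m=m.copy(); m[145:]=0; k,l,st,ce=cv2.connectedComponentsWithStats(m)
    for i in range(1,k):
        if st[i,4]>25: print(n,st[i],ce[i],onz(c,ce[i],.0905))
# pot dark floor/inner & outer: floor wood vs grey saturation
g=((hsv[...,1]<70)).astype(np.uint8); g[138:]=0; g[:,:195]=0; g[:,350:]=0
g=cv2.morphologyEx(g,cv2.MORPH_CLOSE,np.ones((3,3)));
# outer rim on upper side: first non-wood from top per column / outward rays
wood=((hsv[...,0]<22)&(hsv[...,1]>110)).astype(np.uint8)
cv2.imwrite("pics/wood.png",wood*255)
# ring of part
blue=((b[...,0]>80)&(b[...,0]-b[...,2]>40)).astype(np.uint8); blue[:140]=0
pts=[]
for r in range(170,300,3):
    x=np.flatnonzero(blue[r]); pts+=[(x.min()-.5,r),(x.max()+.5,r)]
for h in(.187,.191,.195):
    Q=[]
    for u in pts:
        q,d=ray(c,u); P=q+d*((p+h*z-q)@z)/(d@z); Q.append(T.T@(P-p))
    print("ring",h,circ(np.array(Q)))
E
```

```text
red [320  63  20  17 273] [329.48351648  71.19047619] [0.64074451 0.23392    0.0905    ]
red [206  71  20  17 262] [215.38931298  78.15648855] [0.52549658 0.23402171 0.0905    ]
yel [272   0  17  12 165] [279.74545455   5.33939394] [0.59414525 0.29539048 0.0905    ]
yel [258 132  15   9 107] [265.1588785  136.19626168] [0.57167161 0.17330666 0.0905    ]
ring 0.187 (array([-0.00069674, -0.00313606,  0.05272113,  0.05      ]), np.float64(0.00028500555953154156))
ring 0.191 (array([-0.000687  , -0.00112727,  0.05407545,  0.05      ]), np.float64(0.000292462793722184))
ring 0.195 (array([-0.00067725,  0.00088151,  0.05542975,  0.05      ]), np.float64(0.00029992348413973325))
```

Run:
```python
from h import *
c=ld("w5.npy"); img=c[0]; hsv=cv2.cvtColor(img,cv2.COLOR_BGR2HSV)
wood=((hsv[...,0]<22)&(hsv[...,1]>110)&(hsv[...,2]>0))
u0=proj(c,[.5832,.2342,.0905])[0]; Q=[];A=[]
for a in range(0,360,4):
    d=np.array([np.cos(np.radians(a)),np.sin(np.radians(a))])
    for r in np.arange(50,80,.25):
        u=u0+r*d; x,y=np.round(u).astype(int)
        if not(0<=y<130): break
        if wood[y,x] and (hsv[y,x,1]>110) and wood[min(int(round(u[1]+2*d[1])),419),int(round(u[0]+2*d[0]))]:
            if 0<y: Q.append(onz(c,u,.0905)[:2]);A.append((a,r))
            break
Q=np.array(Q); f,e=circ(Q); print(u0,f[:3],e,len(Q))
res=np.hypot(*(Q-f[:2]).T); print([(a,r,round(1000*x,1)) for (a,r),x in zip(A,res)][::3])
good=abs(res-np.median(res))<.0015; print(circ(Q[good]),good.sum())
```

```text
[272.35694986  74.43518217] [0.58335036 0.23394115 0.06379059] 0.004962842778240153 70
[(0, np.float64(50.0), np.float64(50.2)), (12, np.float64(63.0), np.float64(63.8)), (24, np.float64(62.75), np.float64(63.6)), (36, np.float64(63.25), np.float64(64.0)), (48, np.float64(67.5), np.float64(68.1)), (128, np.float64(66.5), np.float64(67.4)), (140, np.float64(62.5), np.float64(63.6)), (152, np.float64(62.25), np.float64(63.6)), (164, np.float64(62.5), np.float64(63.8)), (176, np.float64(50.0), np.float64(50.7)), (188, np.float64(63.5), np.float64(63.6)), (200, np.float64(65.0), np.float64(64.0)), (212, np.float64(66.0), np.float64(63.6)), (224, np.float64(68.0), np.float64(64.1)), (236, np.float64(69.5), np.float64(64.1)), (248, np.float64(70.25), np.float64(63.7)), (260, np.float64(70.0), np.float64(62.9)), (284, np.float64(71.0), np.float64(64.0)), (296, np.float64(70.25), np.float64(64.2)), (308, np.float64(68.5), np.float64(63.8)), (320, np.float64(68.25), np.float64(64.9)), (332, np.float64(64.75), np.float64(62.9)), (344, np.float64(64.75), np.float64(64.0)), (356, np.float64(50.0), np.float64(50.1))]
(array([0.58330841, 0.23407352, 0.06378442]), np.float64(0.00037973800648536906)) 55
```

Pot centre (0.5833, 0.2341), with a fitted rim radius of 63.8 mm (63.5 nominal) and yaw about 0. The section is centred on the tool within 1 mm. I turn to the entry angle, move over it and stop just above the rim.

Emit:
step_arm(increments=[{"x": 0,"y": 0,"z": 0,"wx": 0,"wy": -0.002,"wz": 0.06,"gripper": 0},{"x": 0,"y": 0,"z": 0,"wx": 0,"wy": 0,"wz": 0.055,"gripper": 0},{"x": -0.4,"y": -2.4,"z": 0,"wx": 0,"wy": 0,"wz": 0,"gripper": 0},{"x": -0.4,"y": -2.4,"z": 0,"wx": 0,"wy": 0,"wz": 0,"gripper": 0},{"x": -0.4,"y": -2.4,"z": 0,"wx": 0,"wy": 0,"wz": 0,"gripper": 0},{"x": -0.5,"y": -2.5,"z": 0,"wx": 0,"wy": 0,"wz": 0,"gripper": 0},{"x": 0,"y": 0,"z": 2,"wx": 0,"wy": 0,"wz": 0,"gripper": 0},{"x": 0,"y": 0,"z": 3,"wx": 0,"wy": 0,"wz": 0,"gripper": 0},{"x": 0,"y": 0,"z": 3,"wx": 0,"wy": 0,"wz": 0,"gripper": 0},{"x": 0,"y": 0,"z": 2,"wx": 0,"wy": 0,"wz": 0,"gripper": 0},{"x": 0,"y": 0,"z": 2,"wx": 0,"wy": 0,"wz": 0,"gripper": 0},{"x": 0,"y": 0,"z": 0,"wx": 0,"wy": 0,"wz": 0,"gripper": 0},{"x": 0,"y": 0,"z": 0,"wx": 0,"wy": 0,"wz": 0,"gripper": 0},{"x": 0,"y": 0,"z": 0,"wx": 0,"wy": 0,"wz": 0,"gripper": 0}], newtons=90)

```text
time_s: 10.3
position: [0.5839, 0.2343, 0.3811]
tool_rot: [[0.985, -0.174, 0.003], [-0.174, -0.985, 0.001], [0.003, -0.001, -1.0]]
ft_force: [-0.2, 0.5, -2.4]
grip_width: 0.0125
```

Run:
```python
from h import *
o=env.observe(); T,p=o["tool_rot"],o["position"]; print(o["time_s"],p,T,o["ft_force"],o["grip_width"])
foot=p+T@np.array([-.0007,.0002,.2667]); print("foot",foot, "err tool cm",100*T.T@(np.array([.5833,.2341,foot[2]])-foot))
s=grab("scene"); d=grab("side")
cv2.imwrite("pics/w6.png",np.hstack([cv2.resize(s[0][200:305,290:395],(400,400),interpolation=2),cv2.resize(d[0][110:215,180:285],(400,400),interpolation=2)]))
```

```text
10.3 [0.58391307 0.23425455 0.38106725] [[ 9.84812573e-01 -1.73599827e-01  2.70101610e-03]
 [-1.73601988e-01 -9.84815722e-01  5.85427633e-04]
 [ 2.55837299e-03 -1.04543826e-03 -9.99996181e-01]] [-0.17478792  0.5176603  -2.41357444] 0.012466813313440336
foot [0.58390934 0.23433524 0.11436627] err tool cm [-0.05592486  0.03374528 -0.00017836]
```

View pics/w6.png

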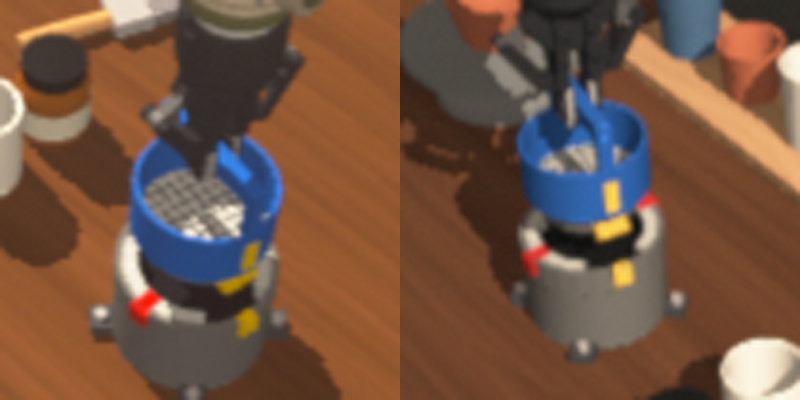

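The section hangs upright above the pot, its lug and stripe over the yellow marks (246,270 / 614,215 in the crop). I lower it gently.

Emit:
step_arm(increments=[{"x": -0.05,"y": 0.03,"z": 0.5,"wx": 0,"wy": -0.002,"wz": 0,"gripper": 0},{"x": 0,"y": 0,"z": 0.5,"wx": 0,"wy": 0,"wz": 0,"gripper": 0},{"x": 0,"y": 0,"z": 0.5,"wx": 0,"wy": 0,"wz": 0,"gripper": 0},{"x": 0,"y": 0,"z": 0.5,"wx": 0,"wy": 0,"wz": 0,"gripper": 0},{"x": 0,"y": 0,"z": 0.4,"wx": 0,"wy": 0,"wz": 0,"gripper": 0},{"x": 0,"y": 0,"z": 0.4,"wx": 0,"wy": 0,"wz": 0,"gripper": 0},{"x": 0,"y": 0,"z": 0.4,"wx": 0,"wy": 0,"wz": 0,"gripper": 0},{"x": 0,"y": 0,"z": 0,"wx": 0,"wy": 0,"wz": 0,"gripper": 0}])

```text
time_s: 11.2
position: [0.5832, 0.2345, 0.3467]
tool_rot: [[0.985, -0.173, -0.003], [-0.173, -0.985, 0.0], [-0.003, 0.0, -1.0]]
ft_force: [0.4, -1.0, -3.0]
grip_width: 0.0126
```

No contact with the lugs already between the tabs. I continue in 1–2 mm steps.

Emit:
step_arm(increments=[{"x": 0,"y": 0,"z": 0.2,"wx": 0,"wy": 0,"wz": 0,"gripper": 0},{"x": 0,"y": 0,"z": 0.2,"wx": 0,"wy": 0,"wz": 0,"gripper": 0},{"x": 0,"y": 0,"z": 0.2,"wx": 0,"wy": 0,"wz": 0,"gripper": 0},{"x": 0,"y": 0,"z": 0.1,"wx": 0,"wy": 0,"wz": 0,"gripper": 0},{"x": 0,"y": 0,"z": 0.1,"wx": 0,"wy": 0,"wz": 0,"gripper": 0},{"x": 0,"y": 0,"z": 0.1,"wx": 0,"wy": 0,"wz": 0,"gripper": 0},{"x": 0,"y": 0,"z": 0,"wx": 0,"wy": 0,"wz": 0,"gripper": 0}])

```text
time_s: 11.9
position: [0.5832, 0.2345, 0.3383]
tool_rot: [[0.985, -0.173, -0.002], [-0.173, -0.985, 0.0], [-0.002, -0.0, -1.0]]
ft_force: [0.3, -0.1, -2.8]
grip_width: 0.0126
```

Emit:
step_arm(increments=[{"x": 0,"y": 0,"z": 0.1,"wx": 0,"wy": 0,"wz": 0,"gripper": 0},{"x": 0,"y": 0,"z": 0.1,"wx": 0,"wy": 0,"wz": 0,"gripper": 0},{"x": 0,"y": 0,"z": 0,"wx": 0,"wy": 0,"wz": 0,"gripper": 0}])

```text
time_s: 12.2
position: [0.5832, 0.2345, 0.3363]
tool_rot: [[0.985, -0.173, -0.002], [-0.173, -0.985, 0.0], [-0.002, 0.0, -1.0]]
ft_force: [-0.1, 0.2, -2.2]
grip_width: 0.0124
```

Emit:
step_arm(increments=[{"x": 0,"y": 0,"z": 0.1,"wx": 0,"wy": 0,"wz": 0,"gripper": 0},{"x": 0,"y": 0,"z": 0.1,"wx": 0,"wy": 0,"wz": 0,"gripper": 0},{"x": 0,"y": 0,"z": 0,"wx": 0,"wy": 0,"wz": 0,"gripper": 0}])

```text
time_s: 12.5
position: [0.5832, 0.2345, 0.3344]
tool_rot: [[0.985, -0.173, -0.002], [-0.173, -0.985, 0.0], [-0.002, -0.0, -1.0]]
ft_force: [0.2, 0.7, -3.3]
grip_width: 0.0123
```

Emit:
step_arm(increments=[{"x": 0,"y": 0,"z": 0.1,"wx": 0,"wy": 0,"wz": 0,"gripper": 0},{"x": 0,"y": 0,"z": 0.1,"wx": 0,"wy": 0,"wz": 0,"gripper": 0},{"x": 0,"y": 0,"z": 0,"wx": 0,"wy": 0,"wz": 0,"gripper": 0}])

```text
time_s: 12.8
position: [0.5831, 0.2343, 0.3342]
tool_rot: [[0.985, -0.173, 0.0], [-0.173, -0.985, 0.0], [0.0, -0.0, -1.0]]
ft_force: [-3.2, -2.2, 9.5]
grip_width: 0.0127
```

It stopped firmly at the expected height (TCP 0.3342, i.e. underside on the floor at 70 mm). I relax the push, then turn clockwise (+wz).

Emit:
step_arm(increments=[{"x": 0,"y": 0,"z": -0.15,"wx": 0,"wy": 0,"wz": 0,"gripper": 0},{"x": 0,"y": 0,"z": 0,"wx": 0,"wy": 0,"wz": 0.05,"gripper": 0},{"x": 0,"y": 0,"z": 0,"wx": 0,"wy": 0,"wz": 0.1,"gripper": 0},{"x": 0,"y": 0,"z": 0,"wx": 0,"wy": 0,"wz": 0.1,"gripper": 0},{"x": 0,"y": 0,"z": 0,"wx": 0,"wy": 0,"wz": 0.1,"gripper": 0},{"x": 0,"y": 0,"z": 0,"wx": 0,"wy": 0,"wz": 0.1,"gripper": 0},{"x": 0,"y": 0,"z": 0,"wx": 0,"wy": 0,"wz": 0.1,"gripper": 0},{"x": 0,"y": 0,"z": 0,"wx": 0,"wy": 0,"wz": 0.1,"gripper": 0},{"x": 0,"y": 0,"z": 0,"wx": 0,"wy": 0,"wz": 0.1,"gripper": 0},{"x": 0,"y": 0,"z": 0,"wx": 0,"wy": 0,"wz": 0,"gripper": 0}])

```text
time_s: 13.8
position: [0.5832, 0.2348, 0.3342]
tool_rot: [[0.602, -0.798, -0.001], [-0.798, -0.602, 0.001], [-0.001, -0.0, -1.0]]
ft_force: [0.3, 1.1, 0.7]
grip_width: 0.0127
```

Run:
```python
from h import *
o=env.observe(); T=o["tool_rot"]; print(o["time_s"],o["position"],np.degrees(np.arctan2(T[1,0],T[0,0])),T[:,2],o["ft_force"],o["wrist_torque"],o["q"])
```

```text
13.8 [0.58324613 0.23475519 0.33419805] -52.9727817183254 [-8.00653555e-04  1.07049224e-03 -9.99999106e-01] [0.28814277 1.05861324 0.71186863] [ 0.21714148 -0.10074654  0.03756659] [1.11440229e+01 3.27607210e+01 6.74351133e+01 7.01450790e-02
 7.98373277e+01 6.41044082e+01]
```

Turns freely. On towards the stop, slower at the end.

Emit:
step_arm(increments=[{"x": 0,"y": 0,"z": 0,"wx": 0,"wy": 0,"wz": 0.1,"gripper": 0},{"x": 0,"y": 0,"z": 0,"wx": 0,"wy": 0,"wz": 0.1,"gripper": 0},{"x": 0,"y": 0,"z": 0,"wx": 0,"wy": 0,"wz": 0.1,"gripper": 0},{"x": 0,"y": 0,"z": 0,"wx": 0,"wy": 0,"wz": 0.1,"gripper": 0},{"x": 0,"y": 0,"z": 0,"wx": 0,"wy": 0,"wz": 0.1,"gripper": 0},{"x": 0,"y": 0,"z": 0,"wx": 0,"wy": 0,"wz": 0.08,"gripper": 0},{"x": 0,"y": 0,"z": 0,"wx": 0,"wy": 0,"wz": 0.04,"gripper": 0},{"x": 0,"y": 0,"z": 0,"wx": 0,"wy": 0,"wz": 0.02,"gripper": 0},{"x": 0,"y": 0,"z": 0,"wx": 0,"wy": 0,"wz": 0,"gripper": 0}])

```text
time_s: 14.7
position: [0.5832, 0.2345, 0.3343]
tool_rot: [[0.009, -1.0, -0.001], [-1.0, -0.009, 0.0], [-0.0, 0.001, -1.0]]
ft_force: [-1.3, 0.5, 2.5]
grip_width: 0.0128
```

Run:
```python
from h import *
o=env.observe(); T=o["tool_rot"]; print(o["time_s"],o["position"],np.degrees(np.arctan2(T[1,0],T[0,0])),T[:,2],o["ft_force"],o["wrist_torque"])
```

```text
14.7 [0.58323999 0.23445445 0.33426666] -89.49227333035113 [-1.06685757e-03  2.12917837e-04 -9.99999408e-01] [-1.34298329  0.45690389  2.48506154] [-0.00242334 -0.09048871  0.17027316]
```

Emit:
step_arm(increments=[{"x": 0,"y": 0,"z": 0,"wx": 0,"wy": 0,"wz": 0.02,"gripper": 0},{"x": 0,"y": 0,"z": 0,"wx": 0,"wy": 0,"wz": 0.02,"gripper": 0},{"x": 0,"y": 0,"z": 0,"wx": 0,"wy": 0,"wz": 0.02,"gripper": 0},{"x": 0,"y": 0,"z": 0,"wx": 0,"wy": 0,"wz": 0,"gripper": 0}])

```text
time_s: 15.1
position: [0.583, 0.234, 0.3344]
tool_rot: [[-0.051, -0.999, -0.002], [-0.999, 0.051, -0.002], [0.002, 0.002, -1.0]]
ft_force: [-3.2, -6.4, 6.6]
grip_width: 0.0122
```

Run:
```python
from h import *
o=env.observe(); T=o["tool_rot"]; print(o["time_s"],o["position"],np.degrees(np.arctan2(T[1,0],T[0,0])),o["ft_force"],o["wrist_torque"])
```

```text
15.1 [0.58298415 0.23402707 0.3343644 ] -92.94047183316391 [-3.15717378 -6.44214637  6.59665223] [-0.86777768  0.34425555  1.40364366]
```

The stop is reached (torque rises to 1.4 N m at about −92°). I back off about 1° to release the load, open, and rise.

Emit:
step_arm(increments=[{"x": 0,"y": 0,"z": 0,"wx": 0,"wy": 0,"wz": -0.02,"gripper": 0},{"x": 0,"y": 0,"z": 0,"wx": 0,"wy": 0,"wz": 0,"gripper": 0},{"x": 0,"y": 0,"z": 0,"wx": 0,"wy": 0,"wz": 0,"gripper": 6},{"x": 0,"y": 0,"z": 0,"wx": 0,"wy": 0,"wz": 0,"gripper": 6},{"x": 0,"y": 0,"z": 0,"wx": 0,"wy": 0,"wz": 0,"gripper": 6},{"x": 0,"y": 0,"z": 0,"wx": 0,"wy": 0,"wz": 0,"gripper": 6},{"x": 0,"y": 0,"z": 0,"wx": 0,"wy": 0,"wz": 0,"gripper": 6},{"x": 0,"y": 0,"z": 0,"wx": 0,"wy": 0,"wz": 0,"gripper": 6},{"x": 0,"y": 0,"z": 0,"wx": 0,"wy": 0,"wz": 0,"gripper": 6},{"x": 0,"y": 0,"z": 0,"wx": 0,"wy": 0,"wz": 0,"gripper": 6}])

```text
time_s: 16.1
position: [0.5832, 0.2345, 0.3339]
tool_rot: [[-0.033, -0.999, -0.002], [-0.999, 0.033, 0.0], [-0.0, 0.002, -1.0]]
ft_force: [-0.8, 0.4, 0.1]
grip_width: 0.0606
```

Emit:
step_arm(increments=[{"x": 0,"y": 0,"z": -1,"wx": 0,"wy": 0,"wz": 0,"gripper": 6},{"x": 0,"y": 0,"z": -1.5,"wx": 0,"wy": 0,"wz": 0,"gripper": 6},{"x": 0,"y": 0,"z": -2,"wx": 0,"wy": 0,"wz": 0,"gripper": 6},{"x": 0,"y": 0,"z": -2,"wx": 0,"wy": 0,"wz": 0,"gripper": 6},{"x": 0,"y": 0,"z": -2,"wx": 0,"wy": 0,"wz": 0,"gripper": 6},{"x": 0,"y": 0,"z": -2,"wx": 0,"wy": 0,"wz": 0,"gripper": 6},{"x": 0,"y": 0,"z": -2,"wx": 0,"wy": 0,"wz": 0,"gripper": 6},{"x": 0,"y": 0,"z": -1,"wx": 0,"wy": 0,"wz": 0,"gripper": 6},{"x": 0,"y": 0,"z": 0,"wx": 0,"wy": 0,"wz": 0,"gripper": 6},{"x": 0,"y": 0,"z": 0,"wx": 0,"wy": 0,"wz": 0,"gripper": 6}])

```text
time_s: 17.1
position: [0.5834, 0.2344, 0.4682]
tool_rot: [[-0.033, -0.999, -0.003], [-0.999, 0.033, 0.0], [-0.0, 0.003, -1.0]]
ft_force: [-0.4, -0.4, -0.2]
grip_width: 0.0594
```

Run:
```python
from h import *
c=grab("wrist"); d=grab("side"); s=grab("scene"); o=env.observe(); print(o["time_s"],o["position"],o["ft_force"])
np.save("w7.npy",np.array([*c],dtype=object),allow_pickle=True)
def big(i,x,y,w,h): return cv2.resize(i[y:y+h,x:x+w],(400,300),interpolation=2)
cv2.imwrite("pics/w7.png",np.vstack([np.hstack([big(c[0],0,0,560,420),big(s[0],290,215,100,75)]),np.hstack([big(d[0],185,135,100,75),big(s[0],130,120,260,195)])]))
```

```text
17.25 [0.58356084 0.23446044 0.46782725] [ 0.00534002 -0.52004361 -0.52730422]
```

View pics/w7.png

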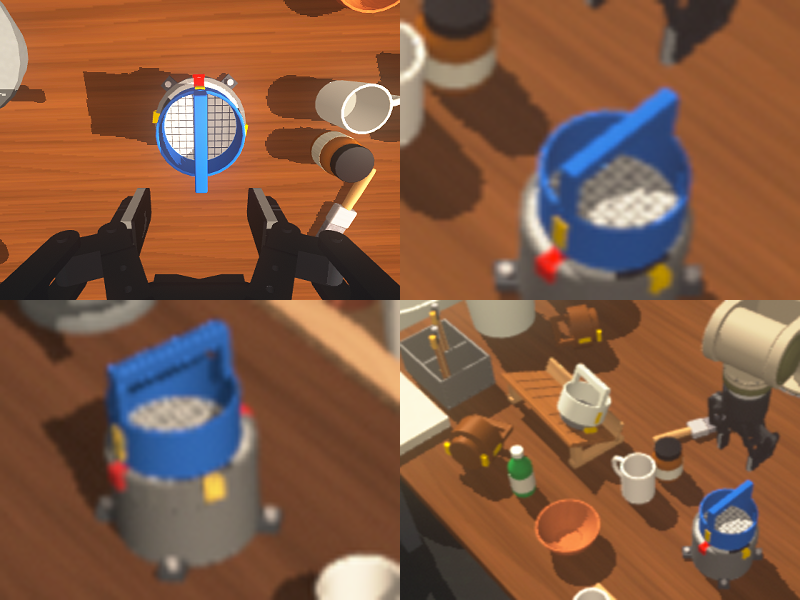

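The handle lies over the red marks (wrist panel: bar at x≈201, red mark at (199,82)). The section is upright and fully down, the gripper is clear, and everything else is in place. Handing in.

```bash
python3 -c "
from rig import env
print(env.close_job(), env.observe()['time_s'])"
```

```text
the job is handed in; nothing more can be done
the job is handed in; nothing more can be done
```

The blue section is mounted and locked on the receiver pot, and the job is handed in at about 17 s of the 48 s allowed. I gripped it by its handle, lifted it off the rack square to the slope and levelled it. It went down at the yellow marks to the floor, then about 80° clockwise to the stop. I backed the gripper off about 1° to release the load, opened it and rose clear.

**Last checks:**
- **Seating:** it touched down with the underside at about 70 mm, the floor's height, with about 10 N.
- **Lock:** the wrist torque rose to 1.4 N m at about 2–3° past the red marks, which is the stop. The gripper was about 2° past the marks at release. The final pictures show the handle over the red marks and the section upright; I did not measure its final angle.
- **Surroundings:** the gripper was well clear of the section. In the pictures, the white section, mug, jar, bottle, bowl and brush look to be where they started.

**What disagreed or failed:**
- The first move call was refused for missing keys, with no motion.
- The red marks measured 115 mm apart instead of 121 mm, so I used the fitted rim circle (63.8 mm radius against 63.5 mm nominal) for the pot's centre.
- A camera estimate put the section 2.7 mm lower in the gripper than nominal; the contact height showed nominal was right.

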